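Clear the bed, refit the spring-loaded rollers and restart the roller bed

ROBOT

A 6-joint arm with a two-finger parallel gripper is mounted at the origin on a cart in front of the work surface, level with it; the furniture and walls round the work are solid. World frame = base frame: x ahead of the robot, y to its left, z up, the work surface at z = 0. Lengths are in m, angles in rad, forces in N, time in s.
With the tool pointing down it reaches from about 0.25 to 0.725 m from the base axis. Payload 4 kg.
Tool frame: the origin (TCP) lies at the very end of the fingers, on their centre line; the grasp point (between the pads) lies 19 mm behind it; z points along the fingers, y is the line along which they close (so a half turn about z gives the same grasp; the last joint's range is limited). The gripper opens to 85 mm and grips with 20 to 120 N. Pads are 22 mm wide; open, the fingers measure 114 mm over their backs; the gripper's body (76 mm by 85 mm) begins 54 mm behind the grasp point. The pads swing forward as they close: fully open they stand 13 mm farther back than shut.
Start: joints at [1.29, 0.241, 0.005, 1.335, 0, 1.571], TCP at [0.139, 0.48, 0.231] pointing down, gripper open.
Joint ranges: [-2.72, 2.72], [-1.05, 1.87], [-1.09, 1.28], [-1.99, 2.15], [-1.42, 1.44], [-3.14, 3.14]. Speed limits (rad/s): [2.79, 2.79, 3.14, 3.14, 3.14, 3.14].

INTERFACE

Orientations are given as a unit quaternion [x, y, z, w].
In Python, from workcell import bot, vision, workorder gives the robot as it stands.
- The arm moves only by the shell command python3 -m creep 'ROWS' [OPENING]. ROWS is JSON, a list of rows, each a list of 2 entries, a list of its own where there are three numbers: the shift along the tool's x, y, z in mm, then the turn, a rotation vector about the tool's x, y, z in rad. In form: [[[dx, dy, dz], [wx, wy, wz]], ...]. A call has 1 to 12 rows; each row shifts and turns the commanded pose from where the row before left it, along the tool's axes as they then stand; what a row does not reach is not made up. A row lasts 1/8 s, in which the tool goes at most 62.5 mm and 10.7 degrees, less where a joint would pass 70% of its speed; a pose out of reach is approached as far as the arm can. A call is refused whole if a number of a shift passes 62.5 or a number of a turn 0.188, either way. A call with a gripper value outside its range is refused whole. OPENING is the finger opening in mm, from 0 to 85.4, set as the call begins (- or left out, the last holds). The fingers move at their own pace and stop on an object; the grip force is fixed at half the most. Time passes only in rows, so rows that do not move let the fingers close. It gives the time, the measured TCP pose, the force, the opening and the grip force at its end, in the units of the state.
- bot.get_obs(): the state, without advancing time (a new reading comes with each control period).
- vision.camera(name): name is "scene" or "top" or "wrist"; returns a dict with "image" (480x640x3 uint8, blue, green, red), "z_map" (480x640 float32, m along the optical axis (not along the pixel's ray), 0 where there is no reading), "K" (3x3 intrinsics, pixels), "rvec" (rotation vector, rad) and "tvec" (3), from world to camera coordinates, as OpenCV has them; the wrist camera has in their place "tool_from_camera" (4x4, takes a point from camera to tool coordinates, whose origin is the TCP and whose axes are the flange's). Camera axes: x right, y down, z forward; pixel columns grow to the right and rows downward; lengths in m; the calibration is good to about 2 mm. A picture is of the moment at which its call begins: read the wrist's pose just before it.
- workorder.job_done(): hands the job in; it is judged then, once.
Trained networks look in a picture, given as the dict that the camera call returned (one of the last four; its "shot" number tells which), for a name from the list of things; names that differ only in an ending like _2 or _b are one class to them, and where a whole thing is asked for, a point or a joint stands for the part that bears it (a point fixed in the world has none). Each returns a list of dicts, best first, with "score" (0 to 1); they miss things now and then, are a little off and sometimes report something else, mostly with a low value. They report only what shows in the picture. A call takes as long as a camera call. They do not tell look-alikes from the thing itself.
- vision.spot_in(picture, query): "position" ([column, row] in pixels, amid what is visible of it).
- vision.place_of(picture, query): "position" ([column, row] in pixels: a listed point, or the origin of a listed thing).
The state is a dict: "clock": time; "joint_pos": joint angles; "joint_vel": joint speeds; "tau": joint torques, N m; "eef_pos": TCP position; "tool_rot": TCP orientation; "ft_force": force on the tool from outside, world axes, zero at the start; "ft_torque": the same for the moment, N m; "grip_width": finger opening in m; "grasp_force": force on a finger pad.
Only numpy, scipy, OpenCV 4.12 (cv2) and the standard library are available. Lean on these libraries where they do the work, as an engineer would, in place of code of your own. Each camera call takes 0.05 s, during which the arm holds its last target. There are 200 camera calls.

TASK

The rollers of this bench roller bed have been out for cleaning. Press the yellow button on the control box to lock the drive, take the tape measure out of the bed and put it down on the bench outside it, and fit every loose roller into a bay of its own by squeezing its sprung pin in against the open-slotted cheek, lowering it level between the two cheeks and letting it spring back, so that the fixed pin is fully home in the round cup, the sprung pin sits in the slot and the roller is let go. When the bed is clear and all rollers are in, press blue to reset and then green to run, each button fully down, one at a time; leave the red stop button and the other things on the bench alone.

Things in the scene. Friction and masses are not known exactly. Their poses are not given: they have to be found in the camera images.
- roller_bed: the fixed roller bed, blue and aluminium, 179 mm over its two upright cheeks along its x, 230 mm long along its y; origin at the centre of its underside on the bench. x runs square to the cheeks, from the lower cheek with round closed cups (nearer the robot) to the taller cheek with open-topped slots (grey motor behind it). Three empty bays, all alike, 85 mm apart along y.
- cup_mouth (a point): closed cup of bay 2 (the other bays' are alike): centre of its mouth in the inner face of the -x cheek. A blind round hole along -x, 18 mm wide, 10 mm deep; it lies 67 mm towards -x from the bay point and 3 mm higher. The top of this cheek is 15 mm above the hole's centre. Axes as the bed's.
- slot_mouth (a point): open-topped cup of bay 2 (the others are alike): 80 mm towards +x from the bay point, at its height. A slot 18 mm wide and 10 mm deep along x, ending at the back plate 90 mm from the bay point; its floor is 6 mm below this point, its side walls end 16 mm above, the back plate 69 mm above: a pin can be pushed against the back plate above the slot and slid down into it.
- bay_1 (a point): bay 1 (the +y end of the roller bed): the point, 75 mm above the bench, where the middle of a fitted roller's axis comes to rest; axes as the bed's, x along the axis towards the slotted cheek. Fitted the right way round, the roller's own x points the same way, its fixed pin bottoms in the closed cup and its sprung pin stands in the slot, pressed in by 5 mm.
- bay_2 (a point): bay 2 (the middle of the roller bed): the point, 75 mm above the bench, where the middle of a fitted roller's axis comes to rest; axes as the bed's, x along the axis towards the slotted cheek. Fitted the right way round, the roller's own x points the same way, its fixed pin bottoms in the closed cup and its sprung pin stands in the slot, pressed in by 5 mm.
- bay_3 (a point): bay 3 (the -y end of the roller bed): the point, 75 mm above the bench, where the middle of a fitted roller's axis comes to rest; axes as the bed's, x along the axis towards the slotted cheek. Fitted the right way round, the roller's own x points the same way, its fixed pin bottoms in the closed cup and its sprung pin stands in the slot, pressed in by 5 mm.
- roller_1_mid (a point): loose spring-loaded roller 1 (200 to 330 g; may be absent): middle of its axis, 23 mm above its underside; x along the axis to the sprung end. Black tube 36 mm thick (grip here), x -55 to +55 mm; square caps 46 x 46 x 10 mm to x = -65 (white) and +65 (orange); steel pins 12 mm thick: fixed one at the white end to x = -77, sprung one at the orange end to x = +95 when out.
- roller_1_pin (a joint): how far the sprung pin of roller 1 is pressed in, m: 0 out, 0.022 fully in, 0.35 N per mm. For the fixed pin to pass in front of the closed-cup cheek the roller's middle must be more than 10 mm to +x of the bay point (pin pressed in by more than 15 mm)
- roller_2_mid (a point): loose spring-loaded roller 2 (200 to 330 g; may be absent): middle of its axis, 23 mm above its underside; x along the axis to the sprung end. Black tube 36 mm thick (grip here), x -55 to +55 mm; square caps 46 x 46 x 10 mm to x = -65 (white) and +65 (orange); steel pins 12 mm thick: fixed one at the white end to x = -77, sprung one at the orange end to x = +95 when out.
- roller_2_pin (a joint): how far the sprung pin of roller 2 is pressed in, m: 0 out, 0.022 fully in, 0.35 N per mm. For the fixed pin to pass in front of the closed-cup cheek the roller's middle must be more than 10 mm to +x of the bay point (pin pressed in by more than 15 mm)
- roller_3_mid (a point): loose spring-loaded roller 3 (200 to 330 g; may be absent): middle of its axis, 23 mm above its underside; x along the axis to the sprung end. Black tube 36 mm thick (grip here), x -55 to +55 mm; square caps 46 x 46 x 10 mm to x = -65 (white) and +65 (orange); steel pins 12 mm thick: fixed one at the white end to x = -77, sprung one at the orange end to x = +95 when out.
- roller_3_pin (a joint): how far the sprung pin of roller 3 is pressed in, m: 0 out, 0.022 fully in, 0.35 N per mm. For the fixed pin to pass in front of the closed-cup cheek the roller's middle must be more than 10 mm to +x of the bay point (pin pressed in by more than 15 mm)
- yellow_button_top (a point): centre of the top of the yellow push button (26 mm in diameter, 10 mm proud of its 42 mm black housing) on the grey control box (114 x 114 x 40 mm); the buttons stand in a square 52 mm apart, their order changes; z up, about 62 mm above the bench
- yellow_button (a joint): how far the yellow button is down, m: 0 up, 0.006 fully down (1.5 N to start, 5 N at the bottom); it springs back
- blue_button_top (a point): centre of the top of the blue push button (26 mm in diameter, 10 mm proud of its 42 mm black housing) on the grey control box (114 x 114 x 40 mm); the buttons stand in a square 52 mm apart, their order changes; z up, about 62 mm above the bench
- blue_button (a joint): how far the blue button is down, m: 0 up, 0.006 fully down (1.5 N to start, 5 N at the bottom); it springs back
- green_button_top (a point): centre of the top of the green push button (26 mm in diameter, 10 mm proud of its 42 mm black housing) on the grey control box (114 x 114 x 40 mm); the buttons stand in a square 52 mm apart, their order changes; z up, about 62 mm above the bench
- green_button (a joint): how far the green button is down, m: 0 up, 0.006 fully down (1.5 N to start, 5 N at the bottom); it springs back
- red_button_top (a point): centre of the top of the red push button (26 mm in diameter, 10 mm proud of its 42 mm black housing) on the grey control box (114 x 114 x 40 mm); the buttons stand in a square 52 mm apart, their order changes; z up, about 62 mm above the bench
- red_button (a joint): how far the red button is down, m: 0 up, 0.006 fully down (1.5 N to start, 5 N at the bottom); it springs back
- sanding_block: cork sanding block, a loose bystander; origin at the centre of its underside
- tape_measure_mid (a point): yellow tape measure left standing in the roller bed (35 mm thick along its x, 65 mm long along its y, 66 mm tall; 210 g): its centre, 33 mm above its underside; it stands on the bed's base plate, 8 mm above the bench, its x roughly along the bed's y. Grip it across its flat sides, along x.
Not all that is in view belongs to the job. What is meant by the part that bears tape_measure_mid is not turquoise, and is the larger of those in its own colour.

How it is judged:
On the way, in this order (a step that is already met when the one before it is completed fails the run):
1. the yellow button is pressed fully down (value of joint yellow_button above 0.004 m), for 0.1 s.
2. the tape measure is out of the bed on the bench, and every roller is sprung into a bay and let go ((x of tape_measure_mid in the frame of roller_bed below -0.11 m or x of tape_measure_mid in the frame of roller_bed above 0.165 m or y of tape_measure_mid in the frame of roller_bed below -0.14 m or y of tape_measure_mid in the frame of roller_bed above 0.14 m) and height (world z) of tape_measure_mid below 0.045 m and contact force between each of tape_measure, roller_1, roller_2, roller_3 and the fingers below 0.5 N and linear speed of each of tape_measure, roller_1, roller_2, roller_3 below 0.03 m/s and ((distance between roller_1_mid and bay_1 below 0.006 m and angle between the x axis of roller_1_mid and the x axis of bay_1, either way round below 0.06 rad) or (distance between roller_1_mid and bay_2 below 0.006 m and angle between the x axis of roller_1_mid and the x axis of bay_2, either way round below 0.06 rad) or (distance between roller_1_mid and bay_3 below 0.006 m and angle between the x axis of roller_1_mid and the x axis of bay_3, either way round below 0.06 rad)) and value of joint roller_1_pin between 0.002 and 0.009 m and ((distance between roller_2_mid and bay_1 below 0.006 m and angle between the x axis of roller_2_mid and the x axis of bay_1, either way round below 0.06 rad) or (distance between roller_2_mid and bay_2 below 0.006 m and angle between the x axis of roller_2_mid and the x axis of bay_2, either way round below 0.06 rad) or (distance between roller_2_mid and bay_3 below 0.006 m and angle between the x axis of roller_2_mid and the x axis of bay_3, either way round below 0.06 rad)) and value of joint roller_2_pin between 0.002 and 0.009 m and ((distance between roller_3_mid and bay_1 below 0.006 m and angle between the x axis of roller_3_mid and the x axis of bay_1, either way round below 0.06 rad) or (distance between roller_3_mid and bay_2 below 0.006 m and angle between the x axis of roller_3_mid and the x axis of bay_2, either way round below 0.06 rad) or (distance between roller_3_mid and bay_3 below 0.006 m and angle between the x axis of roller_3_mid and the x axis of bay_3, either way round below 0.06 rad)) and value of joint roller_3_pin between 0.002 and 0.009 m), for 0.3 s.
3. the blue button is pressed fully down (value of joint blue_button above 0.004 m), for 0.1 s.
4. the green button is pressed fully down (value of joint green_button above 0.004 m), for 0.1 s.
At the end, for the whole second after the job is handed in: each roller present is in a bay, let go and still: middle within 6 mm of the bay point, axis within 0.06 rad, sprung end at the slotted cheek, pin pressed in 2 to 9 mm; the tape measure is on the bench, let go, its centre outside the bed; all buttons are up (all of step 2 and value of joint each of yellow_button, blue_button, green_button, red_button below 0.002 m); the robot touches nothing.
It fails at once if the red button is pressed (value of joint red_button above 0.003 m).
It fails at once if two buttons are down at once (value of joint each of yellow_button, blue_button above 0.003 m or value of joint each of yellow_button, green_button above 0.003 m or value of joint each of yellow_button, red_button above 0.003 m or value of joint each of blue_button, green_button above 0.003 m or value of joint each of blue_button, red_button above 0.003 m or value of joint each of green_button, red_button above 0.003 m).
It fails at once if the sanding block is shifted by more than 30 mm (distance of sanding_block from where it was at the start of the episode above 0.03 m).
Of roller_1, roller_2, roller_3 only 2 to 3 are there at a start; the rules pass over those that are not, and their reading is None.
At some moment in a run one of roller_1, roller_2, roller_3 may be knocked a few centimetres aside while the robot is not near it.
Once in a run the grip may slacken for a moment while it holds something.
It also fails if it takes over 208 s, if anything falls off the work surface, if the arm or the gripper's body presses on something with over 40 N, if the wrist force passes 120 N, or if a joint passes its speed limit or range.

## Working session

There is one attempt and no reset: what is moved stays moved. The work goes in short steps, Python scripts to look and compute and a shell command to move; the robot and the scene stay as the last step left them, time stands still between calls to the robot, and variables do not carry over. Pictures are saved under pics/ and viewed, at most 14 in all, crops included, and the job is handed in when it is done.

```bash
ls; mkdir -p pics; cat > h.py <<'E'
import numpy as np, cv2
from scipy.spatial.transform import Rotation as R
from workcell import bot, vision, workorder
def cam(n):
    o=bot.get_obs(); d=vision.camera(n)
    if n=="wrist":
        T=np.eye(4);T[:3,:3]=R.from_quat(o["tool_rot"]).as_matrix();T[:3,3]=o["eef_pos"]
        d["W"]=T@np.array(d["tool_from_camera"])
    else:
        T=np.eye(4);T[:3,:3]=cv2.Rodrigues(np.array(d["rvec"],float))[0];T[:3,3]=np.ravel(d["tvec"])
        d["W"]=np.linalg.inv(T)
    return d
def ray(d,p):
    v=np.linalg.inv(d["K"])@np.array([p[0],p[1],1.]); return d["W"][:3,3],d["W"][:3,:3]@v
def atz(d,p,z):
    c,v=ray(d,p); return c+v*(z-c[2])/v[2]
def dep(d,p):
    c,v=ray(d,p); return c+v*d["z_map"][int(round(p[1])),int(round(p[0]))]
def cloud(d):
    h,w=d["z_map"].shape; u,v=np.meshgrid(np.arange(w),np.arange(h))
    P=np.stack([u,v,np.ones_like(u)],-1)@np.linalg.inv(d["K"]).T*d["z_map"][...,None]
    return P@d["W"][:3,:3].T+d["W"][:3,3]
def st():
    o=bot.get_obs(); T=R.from_quat(o["tool_rot"]).as_matrix()
    print("t",round(o["clock"],2),"p",np.round(o["eef_pos"],4),"x",np.round(T[:,0],3),"y",np.round(T[:,1],3),"z",np.round(T[:,2],3),"F",np.round(o["ft_force"],1),"w",round(o["grip_width"],4),"g",round(o["grasp_force"],1)); return o
E
python3 - <<'E'
from h import *
np.set_printoptions(suppress=True,precision=4)
st()
for n in("top","scene"):
    d=cam(n); cv2.imwrite(f"pics/{n}0.png",d["image"]); print(n,d["W"][:3,3])
    for q in("roller_bed","roller_1_mid","bay_1","bay_2","bay_3","cup_mouth","slot_mouth","yellow_button_top","blue_button_top","green_button_top","red_button_top","sanding_block","tape_measure_mid"):
        z={"roller_bed":0,"sanding_block":0,"roller_1_mid":.023,"cup_mouth":.078,"tape_measure_mid":.041}.get(q,.075 if q[:3] in("bay","slo") else .062)
        for r in vision.place_of(d,q)[:4]:
            print(q,round(r["score"],2),np.round(r["position"]),atz(d,r["position"],z))
E
```

```text
pics
t 0.0 p [0.1384 0.4798 0.2304] x [-0.961  0.277  0.   ] y [ 0.277  0.961 -0.002] z [-0.001 -0.002 -1.   ] F [ 1.2  0.2 -0.1] w 0.0852 g 0.0
top [ 0.4135 -0.0745  1.1794]
roller_bed 0.83 [310. 240.] [ 0.5601 -0.0322  0.    ]
roller_1_mid 0.97 [496. 254.] [ 0.527  -0.4567  0.023 ]
roller_1_mid 0.49 [316. 199.] [ 0.6517 -0.0461  0.023 ]
bay_1 0.94 [350. 240.] [ 0.5503 -0.1229  0.075 ]
bay_1 0.87 [275. 225.] [0.583  0.0427 0.075 ]
bay_1 0.85 [312. 238.] [ 0.5552 -0.041   0.075 ]
bay_2 0.94 [350. 240.] [ 0.5503 -0.1229  0.075 ]
bay_2 0.87 [275. 225.] [0.583  0.0427 0.075 ]
bay_2 0.85 [312. 238.] [ 0.5552 -0.041   0.075 ]
bay_3 0.94 [350. 240.] [ 0.5503 -0.1229  0.075 ]
bay_3 0.87 [275. 225.] [0.583  0.0427 0.075 ]
bay_3 0.85 [312. 238.] [ 0.5552 -0.041   0.075 ]
cup_mouth 0.78 [307. 268.] [ 0.4875 -0.0307  0.078 ]
slot_mouth 0.41 [188. 271.] [0.4787 0.2327 0.075 ]
yellow_button_top 0.58 [207. 295.] [0.427  0.1918 0.062 ]
blue_button_top 0.58 [191. 270.] [0.4822 0.2294 0.062 ]
blue_button_top 0.21 [340. 239.] [ 0.5535 -0.1017  0.062 ]
green_button_top 0.69 [184. 293.] [0.4306 0.2424 0
[... 993 characters left out ...]
.87 [329. 246.] [ 0.5672 -0.0357  0.075 ]
bay_3 0.73 [308. 238.] [0.5741 0.0414 0.075 ]
bay_3 0.55 [388. 291.] [ 0.4361 -0.2963  0.075 ]
cup_mouth 0.78 [315. 253.] [ 0.5031 -0.0294  0.078 ]
slot_mouth 0.83 [348. 238.] [ 0.6409 -0.057   0.075 ]
yellow_button_top 0.62 [237. 246.] [0.4396 0.2088 0.062 ]
blue_button_top 0.43 [236. 242.] [0.4568 0.2255 0.062 ]
green_button_top 0.44 [227. 246.] [0.4247 0.2325 0.062 ]
red_button_top 0.63 [252. 243.] [0.478 0.182 0.062]
sanding_block 0.57 [417. 273.] [ 0.682  -0.2734  0.    ]
tape_measure_mid 0.83 [343. 266.] [ 0.536  -0.1039  0.041 ]
tape_measure_mid 0.77 [407. 320.] [ 0.3908 -0.3716  0.041 ]
tape_measure_mid 0.75 [221. 237.] [0.4913 0.3213 0.041 ]
```

```bash
python3 - <<'E'
import cv2
a=cv2.imread("pics/top0.png"); cv2.imwrite("pics/top0c.png",cv2.resize(a[150:350,110:540],(800,372),interpolation=cv2.INTER_CUBIC))
E
```

```text
(no output)
```

View pics/top0c.png

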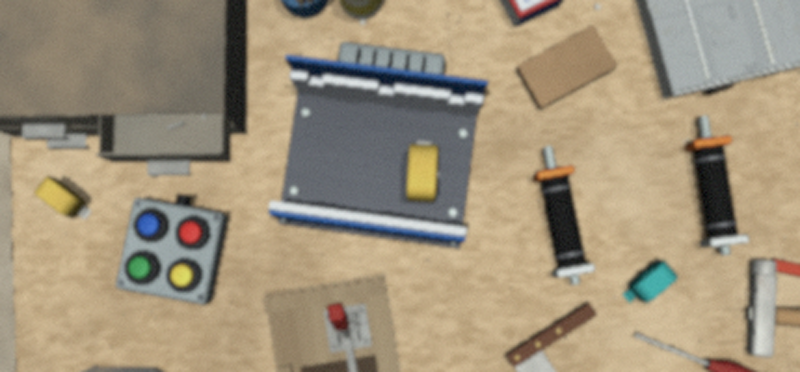

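View pics/scene0.png

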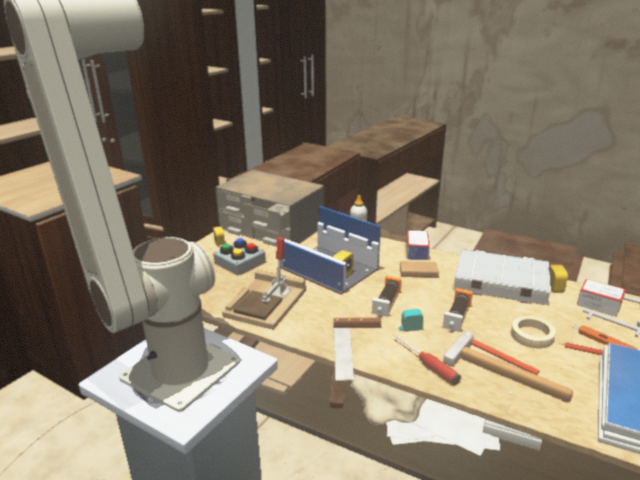

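Top picture (crop scale 1.86, offset 110,150): two rollers are present, A at about (414,268) and B at (493,252), orange ends towards +x. The bed is at (315,240) and the control box at about (203,284): blue upper left, red upper right, green lower left, yellow lower right.

Tape measure candidates: yellow in the bed (337,242), small yellow by the box (142,256), turquoise (461,301). There is also something yellow far right in the scene view at (558,278). The one in the bed fits, being the larger yellow one and standing in the bed. I'll confirm it with a crop.

```bash
python3 - <<'E'
from h import *
np.set_printoptions(suppress=True,precision=4)
d=cam("top"); C=cloud(d); im=d["image"]; hsv=cv2.cvtColor(im,cv2.COLOR_BGR2HSV); ok=d["z_map"]>0
print("K",d["K"][0,0])
H,S,V=[hsv[...,i].astype(int) for i in range(3)]
def box(m,x0,x1,y0,y1): return m&ok&(C[...,0]>x0)&(C[...,0]<x1)&(C[...,1]>y0)&(C[...,1]<y1)
bx=(.38,.53,.12,.28)
for n,lo,hi in(("yellow",20,35),("green",45,85),("blue",100,130),("red",170,186)):
    m=box((((H>=lo)&(H<hi))|((n=="red")&(H<6)))&(S>110)&(C[...,2]>.05),*bx)
    v,u=np.nonzero(m); p=(u.mean(),v.mean()) ; print(n,m.sum(),p,atz(d,p,.062),np.median(C[m][:,2]))
for n,x0,x1,y0,y1 in(("bedtape",.48,.64,-.16,.06),("small",.45,.57,.3,.4)):
    m=box((H>=18)&(H<35)&(S>110),x0,x1,y0,y1); print(n,m.sum(),np.median(C[m],0),cv2.minAreaRect(C[m&(C[...,2]>np.percentile(C[m][:,2],90)-.012)][:,:2].astype(np.float32)*1000))
B=box(np.ones_like(ok),.42,.72,-.2,.12)
for lo,hi in((.12,.16),(.086,.1)):
    P=C[B&(C[...,2]>lo)&(C[...,2]<hi)]; print(lo,len(P),cv2.minAreaRect(P[:,:2].astype(np.float32)*1000))
# rollers
for n,x0,x1,y0,y1 in(("A",.42,.60,-.33,-.22),("B",.42,.64,-.54,-.39)):
    m=box(C[...,2]>.012,x0,x1,y0,y1); print(n,m.sum(),cv2.minAreaRect(C[m][:,:2].astype(np.float32)*1000))
    k=box((V<70)&(C[...,2]>.015),x0,x1,y0,y1); r=cv2.minAreaRect(C[k][:,:2].astype(np.float32)*1000); print(" black",k.sum(),r)
    o=box((H>5)&(H<18)&(S>150)&(C[...,2]>.015),x0,x1,y0,y1); print(" orange",o.sum(),C[o].mean(0))
# heights of big obstacles
for n,x0,x1,y0,y1 in(("cab",.5,.8,.16,.4),("clamp",.28,.46,-.14,.06),("hammer",.3,.5,-.6,-.45)):
    m=box(C[...,2]>.02,x0,x1,y0,y1); print(n,C[m].min(0),C[m].max(0))
a=cv2.resize(im[190:300,120:360],(800,367),interpolation=cv2.INTER_CUBIC); cv2.imwrite("pics/crop1.png",a)
E
```

```text
K 506.26359072315375
yellow 130 (np.float64(207.06153846153848), np.float64(297.4846153846154)) [0.4217 0.1908 0.062 ] 0.06216575807665714
green 119 (np.float64(184.47899159663865), np.float64(293.453781512605)) [0.4301 0.2416 0.062 ] 0.06253557078655092
blue 131 (np.float64(189.25190839694656), np.float64(270.3358778625954)) [0.4814 0.2329 0.062 ] 0.06200797726098961
red 125 (np.float64(212.064), np.float64(274.48)) [0.4727 0.1814 0.062 ] 0.06198126012208771
bedtape 444 [ 0.5439 -0.0952  0.073 ] ((548.1517333984375, -94.35816955566406), (60.65923309326172, 33.19451904296875), 0.38429880142211914)
small 299 [0.5143 0.3476 0.0501] ((516.2033081054688, 351.4532470703125), (47.97171401977539, 26.663009643554688), 54.922279357910156)
0.12 565 ((653.4059448242188, -51.99762725830078), (229.180908203125, 7.826778888702393), 82.65074157714844)
0.086 1309 ((565.657958984375, -40.2113037109375), (229.64195251464844, 174.5709228515625), 82.78231048583984)
A 1081 ((502.88104248046875, -264.15863037109375), (167.42047119140625, 46.06052780151367), 11.024879455566406)
 black 629 ((491.60797119140625, -264.96173095703125), (105.76736450195312, 32.64910125732422), 11.708340644836426)
 orange 91 [ 0.5477 -0.2533  0.0435]
B 1325 ((522.6573486328125, -464.6683349609375), (146.73434448242188, 200.88070678710938), 89.50706481933594)
 black 712 ((499.6124267578125, -453.2508239746094), (171.35281372070312, 48.53898239135742), 14.31037425994873)
 orange 100 [ 0.5869 -0.4395  0.042 ]
cab [0.5    0.16   0.0201] [0.7993 0.4    0.1636]
clamp [ 0.2801 -0.0732  0.02  ] [0.4258 0.0599 0.1756]
hammer [ 0.3005 -0.5996  0.0201] [ 0.4993 -0.45    0.0509]
```

View pics/crop1.png

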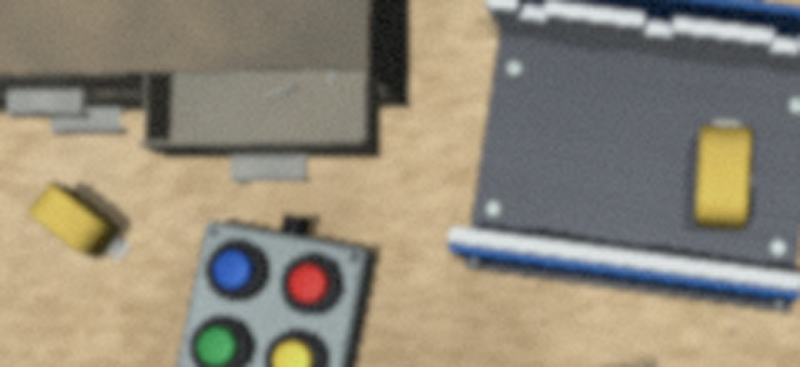

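The crop confirms it: the yellow tape in the bed, at crop (723,175), is about 61 x 33 mm on top. The one at crop (72,218) is smaller, about 48 x 27 mm, so the bed one is meant. Now I'll move over the yellow button with the tool lined up with the bed.

```bash
python3 -m creep '[[[0,0,0],[0,0,-0.154]],[[-32,-25,0],[0,0,0]],[[-32,-25,0],[0,0,0]],[[-32,-25,0],[0,0,0]],[[-32,-25,0],[0,0,0]],[[-32,-25,0],[0,0,0]],[[-32,-25,0],[0,0,0]],[[-32,-25,0],[0,0,0]],[[-32,-25,0],[0,0,0]],[[-32,-25,0],[0,0,0]],[[-30,-26,0],[0,0,0]],[[0,0,0],[0,0,0]]]' 0
cat >> h.py <<'E'
def shift(x,y,z):
    o=st(); T=R.from_quat(o["tool_rot"]).as_matrix(); print("tool mm",np.round(T.T@(np.array([x,y,z])-o["eef_pos"])*1000,1))
def yawto(deg):  # turn about tool z so that tool y has world angle deg (mod 180)
    T=R.from_quat(bot.get_obs()["tool_rot"]).as_matrix(); a=np.degrees(np.arctan2(T[1,1],T[0,1])); e=(deg-a+90)%180-90; print("tool z turn",round(-np.radians(e),4))
E
python3 - <<'E'
from h import *
np.set_printoptions(suppress=True,precision=4)
shift(.4217,.1908,.09); yawto(82.7)
d=cam("wrist"); C=cloud(d); H,S,V=[cv2.cvtColor(d["image"],cv2.COLOR_BGR2HSV)[...,i].astype(int) for i in range(3)]
m=(H>=20)&(H<35)&(S>110)&(abs(C[...,2]-.062)<.006)&(np.hypot(C[...,0]-.42,C[...,1]-.19)<.03)
print(m.sum(),C[m].mean(0) if m.any() else None); cv2.imwrite("pics/w1.png",d["image"])
E
```

```text
clock: 2.95
eef_pos: [0.4236, 0.1896, 0.2312]
tool_rot: [0.066, 0.998, -0.0, 0.0]
ft_force: [0.7, -0.3, -0.1]
grip_width: -0.0003
grasp_force: 0.0
t 2.95 p [0.4236 0.1896 0.2312] x [-0.991  0.131 -0.   ] y [ 0.131  0.991 -0.   ] z [ 0. -0. -1.] F [ 0.7 -0.3 -0.1] w -0.0003 g 0.0
tool mm [  2.1   1.  141.2]
tool z turn -0.0038
758 [0.4204 0.1905 0.0615]
```

```bash
python3 -m creep '[[[3,0.5,40],[0,0,0]],[[0,0,40],[0,0,0]],[[0,0,40],[0,0,0]],[[0,0,38],[0,0,0]],[[0,0,8],[0,0,0]],[[0,0,4],[0,0,0]],[[0,0,3],[0,0,0]],[[0,0,2.5],[0,0,0]],[[0,0,1.5],[0,0,0]],[[0,0,0],[0,0,0]],[[0,0,0],[0,0,0]]]' 
python3 -c "
from h import *
st(); import sys
d=cam('top')
C=cloud(d);B=(C[...,0]>.42)&(C[...,0]<.72)&(C[...,1]>-.2)&(C[...,1]<.12)
r=np.radians(82.65); yv=np.array([np.cos(r),np.sin(r)]); xv=np.array([yv[1],-yv[0]])
u=C[...,:2]@xv*1000
for lo,hi in((.086,.1),(.1,.16)):
  h,e=np.histogram(u[B&(C[...,2]>lo)&(C[...,2]<hi)],np.arange(460,680,2)); print(lo,[(int(a),int(b)) for a,b in zip(e,h) if b>5])
"
```

```text
clock: 4.38
eef_pos: [0.42, 0.1929, 0.056]
tool_rot: [0.063, 0.998, 0.001, 0.001]
ft_force: [-4.5, 1.4, 10.7]
grip_width: -0.0001
grasp_force: 5.2
t 4.38 p [0.42   0.1929 0.056 ] x [-0.992  0.126 -0.002] y [0.126 0.992 0.002] z [ 0.002  0.002 -1.   ] F [-4.5  1.4 10.7] w -0.0001 g 5.2
0.086 [(478, 69), (480, 100), (482, 94), (484, 104), (486, 100), (488, 100), (490, 99), (492, 102), (494, 43), (640, 32), (642, 77), (644, 78), (646, 77), (648, 63), (650, 95), (652, 69)]
0.1 [(650, 256), (652, 342), (654, 101), (656, 75)]
```

```bash
python3 -m creep '[[[0,0,-20],[0,0,0]],[[0,0,-50],[0,0,0]],[[0,0,-50],[0,0,0]],[[0,0,-55],[0,0,0]],[[-20,-33,0],[0,0,0]],[[-20,-33,0],[0,0,0]],[[-20,-33,0],[0,0,0]],[[-20,-33,0],[0,0,0]],[[-20,-33,0],[0,0,0]],[[-20,-33,0],[0,0,0]],[[-20,-33,0],[0,0,0]],[[-22,-33,0],[0,0,0]]]' 
python3 -m creep '[[[0,0,-25],[0,0,0]],[[0,0,0],[0,0,0]]]' 85
python3 - <<'E'
from h import *
np.set_printoptions(suppress=True,precision=4)
st(); d=cam("wrist"); cv2.imwrite("pics/w2.png",d["image"]); C=cloud(d)
H,S,V=[cv2.cvtColor(d["image"],cv2.COLOR_BGR2HSV)[...,i].astype(int) for i in range(3)]
m=(H>=18)&(H<35)&(S>110)&(abs(C[...,2]-.073)<.006); print(m.sum(),cv2.minAreaRect(C[m][:,:2].astype(np.float32)*1000),C[m].max(0))
for q in("bay_2","slot_mouth","cup_mouth"):
  for r in vision.place_of(d,q)[:3]: print(q,r["score"],r["position"],atz(d,r["position"],.078 if q[0]=="c" else .075))
E
```

```text
clock: 5.92
eef_pos: [0.5474, -0.092, 0.2296]
tool_rot: [0.064, 0.998, -0.0, 0.001]
ft_force: [0.6, 0.9, -0.5]
grip_width: 0.0
grasp_force: 0.0
clock: 6.18
eef_pos: [0.5481, -0.0914, 0.256]
tool_rot: [0.064, 0.998, -0.0, 0.002]
ft_force: [-0.0, -0.3, 0.7]
grip_width: 0.0362
grasp_force: 0.0
t 6.17 p [ 0.5481 -0.0914  0.256 ] x [-0.992  0.128 -0.005] y [ 0.128  0.992 -0.001] z [ 0.004 -0.001 -1.   ] F [-0.  -0.3  0.7] w 0.0362 g 0.0
2628 ((547.8704833984375, -95.12840270996094), (33.93278121948242, 60.19764709472656), 87.40633392333984) [ 0.5778 -0.0772  0.0763]
bay_2 0.74 [282.5, 226.2] [ 0.5526 -0.126   0.075 ]
bay_2 0.7 [383.3, 224.6] [ 0.5622 -0.0411  0.075 ]
bay_2 0.57 [483.3, 222.2] [0.5709 0.043  0.075 ]
slot_mouth 0.75 [379.8, 309.0] [ 0.6396 -0.0509  0.075 ]
cup_mouth 0.74 [384.9, 143.6] [ 0.4958 -0.0345  0.078 ]
cup_mouth 0.68 [321.7, 208.7] [ 0.5414 -0.091   0.078 ]
```

View pics/w2.png

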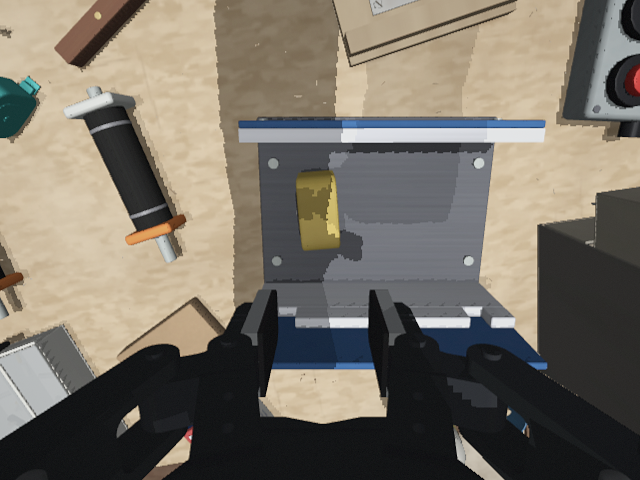

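The tape shows at (320,210), and the -x cheek top with its white inner edge at row 135. Slots lie along row 318, and roller A is at (128,165) with its orange end down in the image, towards +x. Grasping the tape.

```bash
python3 -m creep '[[[-0.3,-3.7,0],[0,0,-0.08]],[[0,0,50],[0,0,0]],[[0,0,50],[0,0,0]],[[0,0,50],[0,0,0]],[[0,0,40],[0,0,0]],[[0,0,25],[0,0,0]],[[0,0,11],[0,0,0]],[[0,0,0],[0,0,0]]]' 85
python3 -m creep '[[[0,0,0],[0,0,0]],[[0,0,0],[0,0,0]],[[0,0,0],[0,0,0]],[[0,0,0],[0,0,0]],[[0,0,0],[0,0,0]]]' 10
```

```text
clock: 7.38
eef_pos: [0.5459, -0.0936, 0.0277]
tool_rot: [0.023, 1.0, 0.0, -0.001]
ft_force: [0.1, 0.3, -0.2]
grip_width: 0.0851
grasp_force: 0.0
clock: 8.0
eef_pos: [0.5473, -0.0945, 0.0294]
tool_rot: [0.024, 1.0, -0.0, 0.001]
ft_force: [-1.0, -0.6, 6.6]
grip_width: 0.0338
grasp_force: 59.7
```

```bash
python3 -m creep '[[[0,0,-40],[0,0,0]],[[0,0,-40],[0,0,0]],[[0,0,-40],[0,0,0]],[[27,-14.5,0],[0,0,0]],[[27,-14.5,0],[0,0,0]],[[27,-14.5,0],[0,0,0]],[[27,-14.5,0],[0,0,0]],[[26,-14.5,0],[0,0,0]],[[0,0,0],[0,0,0]]]'
python3 - <<'E'
from h import *
st(); d=cam("wrist"); C=cloud(d); cv2.imwrite("pics/w3.png",d["image"])
E
```

```text
clock: 9.12
eef_pos: [0.4069, -0.1602, 0.1477]
tool_rot: [0.025, 1.0, 0.001, -0.001]
ft_force: [1.4, 0.5, -2.6]
grip_width: 0.0333
grasp_force: 60.0
t 9.12 p [ 0.4069 -0.1602  0.1477] x [-0.999  0.049  0.002] y [0.049 0.999 0.001] z [-0.002  0.001 -1.   ] F [ 1.4  0.5 -2.6] w 0.0333 g 60.0
```

View pics/w3.png

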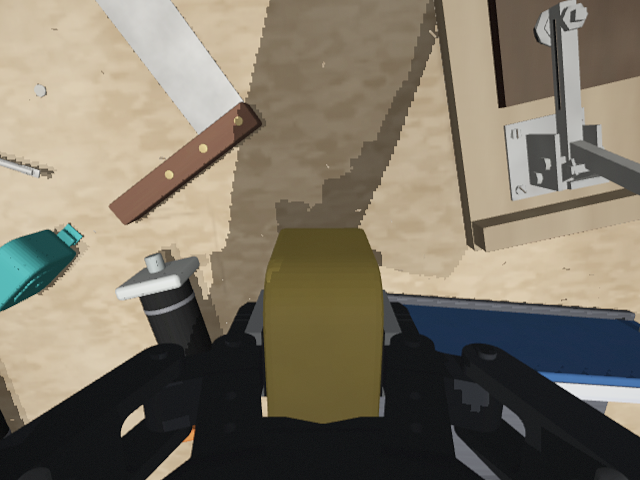

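The tape is held and the bench below it is free: the saw handle is left at (185,165) and the clamp board right of column 440. Lowering and releasing it.

```bash
python3 -m creep '[[[8,0,40],[0,0,0]],[[0,0,40],[0,0,0]],[[0,0,30],[0,0,0]],[[0,0,10],[0,0,0]],[[0,0,4],[0,0,0]],[[0,0,2],[0,0,0]],[[0,0,0],[0,0,0]]]'
python3 -m creep '[[[0,0,0],[0,0,0]],[[0,0,0],[0,0,0]],[[0,0,0],[0,0,0]],[[0,0,0],[0,0,0]],[[0,0,-30],[0,0,0]],[[0,0,-50],[0,0,0]],[[0,0,-50],[0,0,0]],[[0,0,-50],[0,0,0]],[[0,0,-40],[0,0,0]]]' 85
python3 - <<'E'
from h import *
np.set_printoptions(suppress=True,precision=4)
st(); d=cam("top"); C=cloud(d); im=d["image"]; ok=d["z_map"]>0
H,S,V=[cv2.cvtColor(im,cv2.COLOR_BGR2HSV)[...,i].astype(int) for i in range(3)]
m=ok&(H>=18)&(H<35)&(S>110)&(C[...,0]>.3)&(C[...,0]<.46)&(C[...,1]>-.24)&(C[...,1]<-.1); print("tape",m.sum(),np.median(C[m],0))
for n,x0,x1,y0,y1 in(("A",.42,.60,-.33,-.22),("B",.42,.66,-.54,-.39)):
    b=ok&(C[...,0]>x0)&(C[...,0]<x1)&(C[...,1]>y0)&(C[...,1]<y1)&(C[...,2]>.012)
    print(n,cv2.minAreaRect(C[b][:,:2].astype(np.float32)*1000)); o=b&(H>5)&(H<18)&(S>150); print(o.sum(),C[o].mean(0))
E
```

```text
clock: 10.05
eef_pos: [0.4021, -0.16, 0.0231]
tool_rot: [0.023, 1.0, -0.0, 0.001]
ft_force: [-0.1, 0.4, -0.9]
grip_width: 0.0333
grasp_force: 59.9
clock: 11.18
eef_pos: [0.4015, -0.1599, 0.2446]
tool_rot: [0.023, 1.0, -0.0, 0.001]
ft_force: [0.9, 0.1, 0.4]
grip_width: 0.085
grasp_force: 0.0
t 11.18 p [ 0.4015 -0.1599  0.2446] x [-0.999  0.047 -0.002] y [ 0.047  0.999 -0.001] z [ 0.002 -0.001 -1.   ] F [0.9 0.1 0.4] w 0.085 g 0.0
tape 39 [ 0.4265 -0.1421  0.0646]
A ((529.068603515625, -257.5777282714844), (113.28459167480469, 45.58772659301758), 6.723639965057373)
87 [ 0.5484 -0.2533  0.0439]
B ((540.1439819335938, -459.8988952636719), (138.66055297851562, 239.37843322753906), 89.83333587646484)
102 [ 0.5867 -0.4394  0.0417]
```

```bash
python3 -m creep '[[[-32,-34,0],[0,0,0]],[[-32,-34,0],[0,0,0]],[[-33,-34,0],[0,0,0]],[[0,0,0],[0,0,-0.12]],[[0,0,0],[0,0,-0.12]],[[0,0,0],[0,0,0]],[[0,0,0],[0,0,0]]]'
cat >> h.py <<'E'
def roller(d,x,y,ang=None,rad=.075):
    C=cloud(d); H,S,V=[cv2.cvtColor(d["image"],cv2.COLOR_BGR2HSV)[...,i].astype(int) for i in range(3)]
    o=(d["z_map"]>0)&(np.hypot(C[...,0]-x,C[...,1]-y)<rad+.05)&(C[...,2]>.012)
    k=o&(V<90)&(S<110)&(np.hypot(C[...,0]-x,C[...,1]-y)<rad)&(C[...,2]<.05)
    P=C[k][:,:2].astype(np.float32)*1000
    r=o&(H>5)&(H<20)&(S>150); print("tube",k.sum(),cv2.minAreaRect(P),"fit",cv2.fitLine(P,cv2.DIST_HUBER,0,.01,.01).ravel(),"zmax",np.percentile(C[k][:,2],98),"orange",r.sum(),C[r].mean(0) if r.any() else None, cv2.minAreaRect(C[r&(C[...,2]>.035)][:,:2].astype(np.float32)*1000) if r.any() else None)
    return k
E
python3 - <<'E'
from h import *
np.set_printoptions(suppress=True,precision=4)
st(); d=cam("wrist"); k=roller(d,.494,-.266)
im=d["image"].copy(); im[k]=(255,0,255); cv2.imwrite("pics/w4.png",im)
for r in vision.place_of(d,"roller_1_mid")[:3]: print(r["score"],r["position"],atz(d,r["position"],.023))
E
```

```text
clock: 12.1
eef_pos: [0.4932, -0.2661, 0.2422]
tool_rot: [-0.096, 0.995, 0.0, -0.0]
ft_force: [-1.1, -0.9, -0.1]
grip_width: 0.0851
grasp_force: 0.0
t 12.1 p [ 0.4932 -0.2661  0.2422] x [-0.982 -0.19   0.   ] y [-0.19   0.982  0.   ] z [-0.  0. -1.] F [-1.1 -0.9 -0.1] w 0.0851 g 0.0
tube 4619 ((483.19598388671875, -268.99932861328125), (127.38473510742188, 39.35441970825195), 8.535266876220703) fit [   0.9824    0.187   489.1111 -267.9048] zmax 0.04175013585476353 orange 527 [ 0.5484 -0.2586  0.0414] ((549.5657958984375, -256.6978759765625), (10.645865440368652, 45.42793273925781), 12.958172798156738)
0.79 [119.8, 210.8] [ 0.5316 -0.4518  0.023 ]
```

View pics/w4.png

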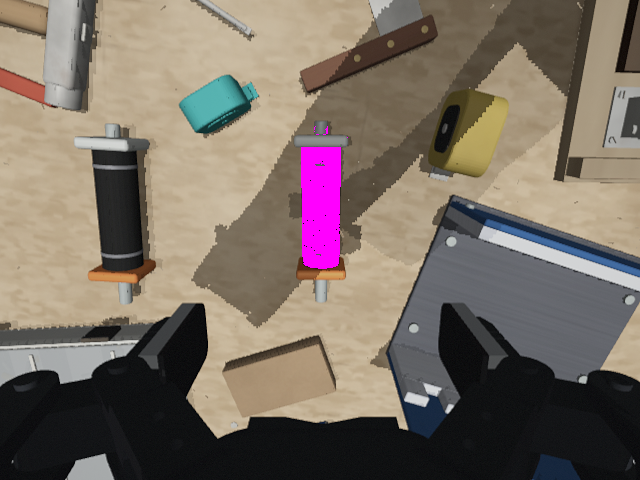

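Roller A is at image (321,205), nearly vertical and lined up with the tool. Roller B is at (120,205), and the tape stands on the bench at (465,130). Grasping A.

```bash
python3 -m creep '[[[2.4,-1,0],[0,0,0]],[[0,0,50],[0,0,0]],[[0,0,50],[0,0,0]],[[0,0,50],[0,0,0]],[[0,0,45],[0,0,0]],[[0,0,25],[0,0,0]],[[0,0,16],[0,0,0]],[[0,0,0],[0,0,0]]]' 85
python3 -m creep '[[[0,0,0],[0,0,0]],[[0,0,0],[0,0,0]],[[0,0,0],[0,0,0]],[[0,0,0],[0,0,0]],[[0,0,0],[0,0,0]]]' 10
python3 -m creep '[[[0,0,-20],[0,0,0]],[[0,0,-50],[0,0,0]],[[0,0,-50],[0,0,0]],[[0,0,-40],[0,0,0]],[[0,0,-30],[0,0,0]],[[0,0,0],[0,0,0.16]],[[0,0,0],[0,0,0.16]],[[0,0,0],[0,0,0]]]'
```

```text
clock: 13.2
eef_pos: [0.4906, -0.2673, 0.0056]
tool_rot: [-0.096, 0.995, 0.001, -0.001]
ft_force: [-0.6, -0.0, 0.5]
grip_width: 0.0851
grasp_force: 0.0
clock: 13.82
eef_pos: [0.4922, -0.2683, 0.0077]
tool_rot: [-0.096, 0.995, -0.001, 0.001]
ft_force: [-1.5, -0.3, 5.6]
grip_width: 0.0344
grasp_force: 60.1
clock: 14.82
eef_pos: [0.4906, -0.2673, 0.1956]
tool_rot: [0.062, 0.998, 0.0, -0.001]
ft_force: [0.4, 0.6, -2.6]
grip_width: 0.0343
grasp_force: 60.4
```

```bash
cat >> h.py <<'E'
r_=np.radians(82.65); YV=np.array([np.cos(r_),np.sin(r_)]); XV=np.array([YV[1],-YV[0]])
def bed(p): return np.array([p[:2]@XV,p[:2]@YV])*1000
def world(u,v): return (u*XV+v*YV)/1000
E
python3 - <<'E'
from h import *
np.set_printoptions(suppress=True,precision=4)
for u,v in((573,32.3-85),(573,32.3),(573,117.3)): print(world(u,v))
shift(*world(575,32-85),.19); yawto(82.65)
E
```

```text
[ 0.5615 -0.1256]
[ 0.5724 -0.0413]
[0.5833 0.043 ]
t 14.82 p [ 0.4906 -0.2673  0.1956] x [-0.992  0.125  0.002] y [0.125 0.992 0.001] z [-0.001  0.001 -1.   ] F [ 0.4  0.6 -2.6] w 0.0343 g 60.4
tool mm [-54.7 149.1   5.6]
tool z turn 0.0033
```

```bash
python3 -m creep '[[[-11,30,0],[0,0,0]],[[-11,30,0],[0,0,0]],[[-11,30,0],[0,0,0]],[[-6,30,0],[0,0,0]],[[0,29,5],[0,0,0]],[[0,0,0],[0,0,0]],[[0,0,0],[0,0,0]]]'
python3 - <<'E'
from h import *
np.set_printoptions(suppress=True,precision=4)
o=st(); print("tcp bed",bed(o["eef_pos"])); yawto(82.65)
d=cam("wrist"); cv2.imwrite("pics/w5.png",d["image"]); C=cloud(d); ok=d["z_map"]>0
U=C[...,:2]@XV*1000; W=C[...,:2]@YV*1000; Z=C[...,2]*1000
H,S,V=[cv2.cvtColor(d["image"],cv2.COLOR_BGR2HSV)[...,i].astype(int) for i in range(3)]
m=ok&(U>470)&(U<505)&(abs(W-32)<130)&(Z>86)&(Z<100)
print("cheek-x u",np.percentile(U[m],[1,50,99]),"v",np.percentile(W[m],[.5,99.5]),"z",np.median(Z[m]))
m=ok&(U>632)&(U<650)&(abs(W-32)<130)&(Z>84)&(Z<97)
print("slotwall u",np.percentile(U[m],[1,50,99]),"z",np.median(Z[m])); h,e=np.histogram(W[m],np.arange(-90,150,3)); print([(int(a),int(b)) for a,b in zip(e,h)])
m=ok&(U>640)&(U<665)&(abs(W-32)<130)&(Z>137)&(Z<150); print("back u",np.percentile(U[m],[1,50,99]) if m.any() else None,"v",np.percentile(W[m],[.5,99.5]) if m.any() else None)
ow=ok&(H>5)&(H<20)&(S>150)&(abs(W+53)<40)&(Z>170); print("orange",ow.sum(),np.percentile(U[ow],[2,50,98]),np.percentile(W[ow],[2,50,98]),np.percentile(Z[ow],[2,98]))
w=ok&(S<40)&(V>150)&(abs(W+53)<40)&(Z>170)&(U<530);print("white",w.sum(),np.percentile(U[w],[2,50,98]),np.percentile(W[w],[2,50,98]),np.percentile(Z[w],[2,98])) if w.any() else print("now")
E
```

```text
clock: 15.7
eef_pos: [0.5485, -0.1249, 0.191]
tool_rot: [0.063, 0.998, -0.0, -0.0]
ft_force: [0.6, -0.0, -2.5]
grip_width: 0.034
grasp_force: 63.4
t 15.7 p [ 0.5485 -0.1249  0.191 ] x [-0.992  0.125  0.001] y [ 0.125  0.992 -0.   ] z [-0.001 -0.    -1.   ] F [ 0.6 -0.  -2.5] w 0.034 g 63.4
tcp bed [559.9368 -53.7472]
tool z turn 0.0031
cheek-x u [478.4239 486.1753 493.9682] v [-82.6981 132.1742] z 92.90358657482413
slotwall u [640.362  642.7818 649.7581] z 90.33015944899732
[(-90, 0), (-87, 0), (-84, 0), (-81, 0), (-78, 0), (-75, 0), (-72, 0), (-69, 0), (-66, 0), (-63, 0), (-60, 0), (-57, 0), (-54, 0), (-51, 0), (-48, 0), (-45, 0), (-42, 0), (-39, 0), (-36, 0), (-33, 0), (-30, 0), (-27, 0), (-24, 0), (-21, 0), (-18, 0), (-15, 0), (-12, 0), (-9, 0), (-6, 0), (-3, 0), (0, 0), (3, 0), (6, 0), (9, 0), (12, 0), (15, 0), (18, 0), (21, 0), (24, 0), (27, 0), (30, 0), (33, 0), (36, 0), (39, 16), (42, 22), (45, 7), (48, 0), (51, 0), (54, 0), (57, 0), (60, 0), (63, 0), (66, 0), (69, 0), (72, 0), (75, 1), (78, 17), (81, 34), (84, 39), (87, 55), (90, 62), (93, 70), (96, 72), (99, 68), (102, 70), 
[... 194 characters left out ...]
27 132.8272]Traceback (most recent call last):
  File "<stdin>", line 12, in <module>
    return _quantile_unchecked(
        a, q, axis, out, overwrite_input, method, keepdims, weights)
    return _ureduce(a,
                    func=_quantile_ureduce_func,
    ...<5 lines>...
                    overwrite_input=overwrite_input,
                    method=method)
    r = func(a, **kwargs)
    result = _quantile(arr,
                       quantiles=q,
    ...<2 lines>...
                       out=out,
                       weights=wgt)
    slices_having_nans = np.isnan(arr[-1, ...])
                                  ~~~^^^^^^^^^
IndexError: index -1 is out of bounds for axis 0 with size 0
```

View pics/w5.png

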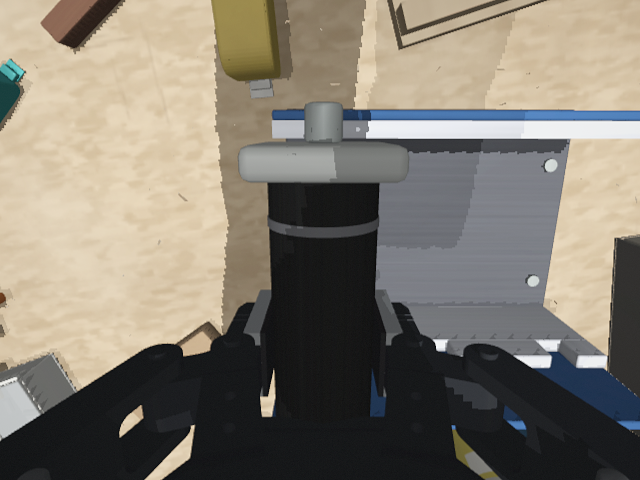

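The view shows roller A level in the grip: white cap at (323,162), fixed pin at (323,120), tape on the bench at (247,40). The bay 1 slot gap is at about (556,350). I'll measure where the roller sits in the grip.

```bash
cat >> h.py <<'E'
def inhand():
    o=st(); t=bed(o["eef_pos"]); tz=o["eef_pos"][2]*1000; print("tcp bed",t,tz)
    d=cam("wrist"); C=cloud(d); ok=d["z_map"]>0
    U=C[...,:2]@XV*1000-t[0]; W=C[...,:2]@YV*1000-t[1]; Z=C[...,2]*1000-tz
    cap=ok&(U<-45)&(U>-90)&(abs(W)<40)&(Z>-25)&(Z<60)
    print("cap top z",np.percentile(Z[cap],98)); top=cap&(Z>np.percentile(Z[cap],98)-4); print("cap u",np.percentile(U[top],[1,99]),"v",np.percentile(W[top],[1,99]))
    pin=ok&(U<-62)&(U>-95)&(abs(W)<12)&(Z>10)&(Z<32); print("pin u min",np.percentile(U[pin],[1,3]),"v",np.percentile(W[pin&(U<-67)],[1,99]),"ztop",np.percentile(Z[pin&(U<-68)],[50,95]))
    tb=ok&(U<-30)&(U>-54)&(abs(W)<22)&(Z>20)&(Z<50); print("tube v",np.percentile(W[tb],[1,99]),"ztop",np.percentile(Z[tb],97))
E
python3 - <<'E'
from h import *
np.set_printoptions(suppress=True,precision=2)
inhand()
E
```

```text
t 15.75 p [ 0.55 -0.13  0.19] x [-0.99  0.13  0.  ] y [ 0.13  0.99 -0.  ] z [-0. -0. -1.] F [ 0.3  0.1 -3.2] w 0.0342 g 63.4
tcp bed [560.07 -54.11] 191.14917148165378
cap top z 39.22204618100566
cap u [-64.9  -55.38] v [-21.47  22.08]
pin u min [-77.03 -76.64] v [-5.56  6.22] ztop [20.29 21.85]
tube v [-16.33  16.92] ztop 33.93863265902844
```

```bash
python3 -m creep '[[[15,0,0],[0,0,0.003]],[[0,0,30],[0,0,0]],[[0,0,30],[0,0,0]],[[0,0,25],[0,0,0]],[[0,0,0],[0,0,0]],[[-8,0,0],[0,0,0]],[[-7,0,0],[0,0,0]],[[-6,0,0],[0,0,0]],[[-5,0,0],[0,0,0]],[[-2,0,0],[0,0,0]],[[0,0,0],[0,0,0]],[[0,0,0],[0,0,0]]]'
python3 -c "
from h import *
np.set_printoptions(suppress=True,precision=2)
inhand()"
```

```text
clock: 17.3
eef_pos: [0.5606, -0.1265, 0.1063]
tool_rot: [0.065, 0.998, -0.0, -0.001]
ft_force: [-6.4, -0.2, -0.1]
grip_width: 0.0343
grasp_force: 63.6
t 17.3 p [ 0.56 -0.13  0.11] x [-0.99  0.13  0.  ] y [ 0.13  0.99 -0.  ] z [-0. -0. -1.] F [-6.4 -0.2 -0.1] w 0.0343 g 63.6
tcp bed [572.2  -53.76] 106.25955957270641
cap top z 38.22021294981282
cap u [-65.31 -55.51] v [-21.21  22.35]
pin u min [-77.08 -76.75] v [-5.    6.55] ztop [19.27 20.75]
tube v [-16.01  17.05] ztop 33.33548847643289
```

```bash
python3 -m creep '[[[-0.5,-0.5,8],[0,0,0]],[[0,0,8],[0,0,0]],[[0,0,0],[0,0,0]]]'; python3 -m creep '[[[0,0,6],[0,0,0]],[[0,0,6],[0,0,0]],[[0,0,6],[0,0,0]],[[0,0,5],[0,0,0]],[[0,0,4],[0,0,0]],[[0,0,0],[0,0,0]],[[0,0,0],[0,0,0]]]'
python3 -c "
from h import *
np.set_printoptions(suppress=True,precision=2)
inhand()"
```

```text
clock: 17.73
eef_pos: [0.5605, -0.1264, 0.0894]
tool_rot: [0.065, 0.998, 0.001, -0.002]
ft_force: [-6.1, 0.2, -0.4]
grip_width: 0.0341
grasp_force: 63.7
clock: 18.6
eef_pos: [0.5608, -0.1264, 0.0629]
tool_rot: [0.065, 0.998, 0.001, -0.001]
ft_force: [-6.1, 0.6, -0.5]
grip_width: 0.034
grasp_force: 63.7
t 18.6 p [ 0.56 -0.13  0.06] x [-0.99  0.13  0.  ] y [0.13 0.99 0.  ] z [-0.  0. -1.] F [-6.1  0.6 -0.5] w 0.034 g 63.7
tcp bed [572.33 -53.57] 62.92136153442974
cap top z 38.32940814795228
cap u [-65.28 -55.48] v [-21.32  22.28]
pin u min [-93.45 -92.99] v [-11.72  11.71] ztop [29.75 31.01]
tube v [-16.13  17.03] ztop 33.50536674778709
```

```bash
python3 -m creep '[[[3,0,0],[0,0,0]],[[3,0,0],[0,0,0]],[[3,0,0],[0,0,0]],[[2.5,0,1],[0,0,0]],[[0,0,0],[0,0,0]],[[0,0,0],[0,0,0]]]'
python3 -c "
from h import *
np.set_printoptions(suppress=True,precision=2)
inhand()"
```

```text
clock: 19.4
eef_pos: [0.551, -0.1256, 0.0624]
tool_rot: [0.065, 0.998, -0.0, 0.0]
ft_force: [-2.2, 1.3, -2.4]
grip_width: 0.0341
grasp_force: 63.6
t 19.4 p [ 0.55 -0.13  0.06] x [-0.99  0.13 -0.  ] y [0.13 0.99 0.  ] z [ 0. -0. -1.] F [-2.2  1.3 -2.4] w 0.0341 g 63.6
tcp bed [562.58 -54.11] 62.425028910308306
cap top z 38.618662140006336
cap u [-65.17 -55.4 ] v [-21.3   22.24]
pin u min [-83.88 -83.48] v [-11.76  11.76] ztop [30.46 31.49]
tube v [-16.17  17.08] ztop 33.65135838184173
```

```bash
python3 -m creep '[[[1.5,0,1],[0,0,0]],[[0,0,0],[0,0,0]]]'; python3 -m creep '[[[0,0,0],[0,0,0]],[[0,0,0],[0,0,0]],[[0,0,0],[0,0,0]],[[0,0,-15],[0,0,0]],[[0,0,-40],[0,0,0]],[[0,0,-50],[0,0,0]],[[0,0,-50],[0,0,0]],[[0,0,-30],[0,0,0]],[[0,0,0],[0,0,0]]]' 70
python3 - <<'E'
from h import *
np.set_printoptions(suppress=True,precision=4)
st(); d=cam("wrist"); cv2.imwrite("pics/w6.png",d["image"])
C=cloud(d); ok=d["z_map"]>0
U=C[...,:2]@XV*1000; W=C[...,:2]@YV*1000; Z=C[...,2]*1000
H,S,V=[cv2.cvtColor(d["image"],cv2.COLOR_BGR2HSV)[...,i].astype(int) for i in range(3)]
tb=ok&(V<90)&(abs(U-545)<50)&(abs(W+54)<30)&(Z>80)&(Z<100); print("tube top z",np.percentile(Z[tb],97),cv2.fitLine(np.stack([U[tb],W[tb]],1).astype(np.float32),cv2.DIST_HUBER,0,.01,.01).ravel())
cp=ok&(abs(U-500)<12)&(abs(W+54)<30)&(Z>95)&(Z<104); print("cap u",np.percentile(U[cp],[1,99]),"v",np.percentile(W[cp],[1,99]),"z",np.median(Z[cp]))
d=cam("top"); C=cloud(d)
b=(d["z_map"]>0)&(C[...,2]>.012)&(C[...,0]>.42)&(C[...,0]<.66)&(C[...,1]<-.39)&(C[...,1]>-.5)
h=cv2.cvtColor(d["image"],cv2.COLOR_BGR2HSV); o=b&(h[...,0]>5)&(h[...,0]<18)&(h[...,1]>150); print("B orange",o.sum(),C[o].mean(0))
E
```

```text
clock: 19.7
eef_pos: [0.5501, -0.1256, 0.0616]
tool_rot: [0.065, 0.998, -0.0, 0.001]
ft_force: [0.1, 0.3, -2.2]
grip_width: 0.0341
grasp_force: 63.6
clock: 20.82
eef_pos: [0.551, -0.1258, 0.2508]
tool_rot: [0.065, 0.998, -0.001, 0.004]
ft_force: [0.1, 0.4, -0.5]
grip_width: 0.0699
grasp_force: 0.0
t 20.82 p [ 0.551  -0.1258  0.2508] x [-0.992  0.129 -0.008] y [ 0.129  0.992 -0.001] z [ 0.008 -0.002 -1.   ] F [ 0.1  0.4 -0.5] w 0.0699 g 0.0
tube top z 93.65662380807238 [  1.      -0.0018 548.8984 -53.6791]
cap u [496.4882 505.7723] v [-75.5512 -31.6179] z 97.34180001050852
B orange 105 [ 0.5855 -0.439   0.0416]
```

View pics/w6.png

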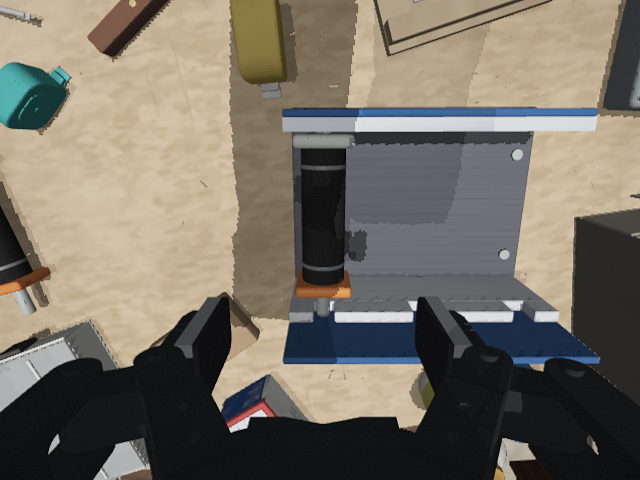

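Roller A is seated: cap at (322,142), sprung pin in the slot at (322,305), and the measured pose is within about 1 mm of bay 3. Now to roller B.

```bash
python3 -m creep '[[[-2,-36,0],[0,0,0]],[[-2,-36,0],[0,0,0]],[[-2,-36,0],[0,0,0]],[[-2,-36,0],[0,0,0]],[[-2,-36,0],[0,0,0]],[[-2,-36,0],[0,0,0]],[[-2,-36,0],[0,0,0]],[[-2,-36,0],[0,0,0]],[[-2,-38,0],[0,0,0]],[[0,0,0],[0,0,-0.15]],[[0,0,0],[0,0,-0.15]],[[0,0,0],[0,0,0]]]' 85
python3 - <<'E'
from h import *
np.set_printoptions(suppress=True,precision=4)
st(); d=cam("wrist"); k=roller(d,.527,-.452)
im=d["image"].copy(); im[k]=(255,0,255); cv2.imwrite("pics/w7.png",im)
for r in vision.place_of(d,"roller_1_mid")[:3]: print(r["score"],r["position"],atz(d,r["position"],.023))
E
```

```text
clock: 22.42
eef_pos: [0.5242, -0.4506, 0.2441]
tool_rot: [-0.084, 0.996, 0.001, -0.001]
ft_force: [-0.3, -0.1, 0.4]
grip_width: 0.0854
grasp_force: 0.0
t 22.43 p [ 0.5242 -0.4506  0.2441] x [-0.986 -0.167  0.002] y [-0.167  0.986  0.003] z [-0.003  0.002 -1.   ] F [-0.3 -0.1  0.4] w 0.0854 g 0.0
tube 4506 ((520.8638305664062, -454.0844421386719), (128.2509307861328, 40.075592041015625), 5.005680561065674) fit [   0.9923    0.1236  527.0339 -453.4495] zmax 0.04189671355555147 orange 601 [ 0.5873 -0.4465  0.0419] ((588.7662963867188, -445.2617492675781), (10.140254974365234, 44.09199905395508), 7.602892875671387)
0.7 [319.5, 218.9] [ 0.5343 -0.4508  0.023 ]
```

View pics/w7.png

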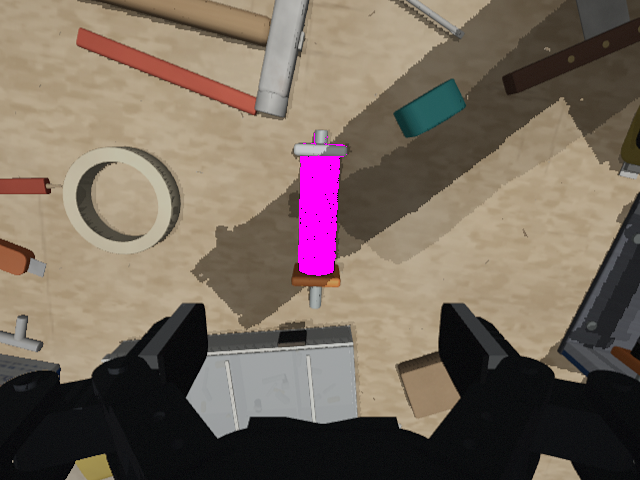

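Roller B is at (319,215), turned about 2.3° from the tool. Correcting and grasping.

```bash
python3 -m creep '[[[-4.6,-3.3,0],[0,0,0.04]],[[0,0,50],[0,0,0]],[[0,0,50],[0,0,0]],[[0,0,50],[0,0,0]],[[0,0,45],[0,0,0]],[[0,0,27],[0,0,0]],[[0,0,16],[0,0,0]],[[0,0,0],[0,0,0]]]' 85
python3 -m creep '[[[0,0,0],[0,0,0]],[[0,0,0],[0,0,0]],[[0,0,0],[0,0,0]],[[0,0,0],[0,0,0]],[[0,0,0],[0,0,0]]]' 10
python3 -m creep '[[[0,0,-20],[0,0,0]],[[0,0,-50],[0,0,0]],[[0,0,-50],[0,0,0]],[[0,0,-50],[0,0,0]],[[0,0,-20],[0,0,0]],[[0,0,0],[0,0,0.13]],[[0,0,0],[0,0,0.13]],[[0,0,0],[0,0,0]],[[0,0,0],[0,0,0]]]'
python3 -c "
from h import *
np.set_printoptions(suppress=True,precision=2)
yawto(82.65);inhand();shift(*world(545,115.5),.19)"
```

```text
clock: 23.52
eef_pos: [0.5293, -0.4527, 0.007]
tool_rot: [-0.065, 0.998, 0.001, -0.001]
ft_force: [0.1, -0.4, 0.1]
grip_width: 0.0852
grasp_force: 0.0
clock: 24.15
eef_pos: [0.5308, -0.454, 0.0101]
tool_rot: [-0.065, 0.998, -0.001, 0.001]
ft_force: [-0.4, 0.8, 5.5]
grip_width: 0.0337
grasp_force: 60.7
clock: 25.28
eef_pos: [0.5296, -0.4532, 0.1974]
tool_rot: [0.064, 0.998, 0.0, -0.001]
ft_force: [0.8, 0.1, -4.0]
grip_width: 0.0344
grasp_force: 60.5
tool z turn 0.0002
t 25.27 p [ 0.53 -0.45  0.2 ] x [-0.99  0.13  0.  ] y [0.13 0.99 0.  ] z [-0.  0. -1.] F [ 0.8  0.1 -4. ] w 0.0344 g 60.5
tcp bed [ 583.19 -381.73] 197.41386311886865
cap top z 37.00534598159628
cap u [-65.3  -55.66] v [-21.6   22.03]
pin u min [-77.25 -76.93] v [-5.54  6.11] ztop [18.   19.56]
tube v [-15.77  16.33] ztop 31.60559535178613
t 25.32 p [ 0.53 -0.45  0.2 ] x [-0.99  0.13  0.  ] y [0.13 0.99 0.  ] z [-0.  0. -1.] F [-0.3  0.7 -2.5] w 0.0339 g 60.5
tool mm [ 38.4 497.3   8. ]
```

```bash
python3 -m creep '[[[4,20,0],[0,0,0]],[[4,40,0],[0,0,0]],[[4,45,0],[0,0,0]],[[4,45,0],[0,0,0]],[[4,45,0],[0,0,0]],[[4,45,0],[0,0,0]],[[4,45,0],[0,0,0]],[[4,45,0],[0,0,0]],[[4,45,0],[0,0,0]],[[2,45,0],[0,0,0]],[[0,45,0],[0,0,0]],[[0,32,0],[0,0,0]]]'
python3 -m creep '[[[0,0,0],[0,0,0]],[[0,0,0],[0,0,0]]]'
python3 -c "
from h import *
np.set_printoptions(suppress=True,precision=2)
yawto(82.65);inhand();shift(*world(545.3,115.4),.108)
d=cam('wrist'); cv2.imwrite('pics/w8.png',d['image'])"
```

```text
clock: 26.82
eef_pos: [0.5566, 0.0463, 0.1985]
tool_rot: [0.064, 0.998, 0.0, 0.0]
ft_force: [-0.1, -0.1, -3.5]
grip_width: 0.0342
grasp_force: 60.5
clock: 27.08
eef_pos: [0.5564, 0.0441, 0.1983]
tool_rot: [0.064, 0.998, -0.0, -0.0]
ft_force: [-0.5, -0.6, -2.3]
grip_width: 0.0342
grasp_force: 60.6
tool z turn -0.0007
t 27.07 p [0.56 0.04 0.2 ] x [-0.99  0.13  0.  ] y [ 0.13  0.99 -0.  ] z [-0. -0. -1.] F [-0.5 -0.6 -2.3] w 0.0342 g 60.6
tcp bed [546.19 114.92] 198.29537267229617
cap top z 36.9517172305308
cap u [-65.35 -55.71] v [-21.45  22.12]
pin u min [-77.24 -76.96] v [-5.46  6.19] ztop [18.07 19.58]
tube v [-15.76  16.42] ztop 31.651166747183083
t 27.12 p [0.56 0.04 0.2 ] x [-0.99  0.13  0.  ] y [ 0.13  0.99 -0.  ] z [-0. -0. -1.] F [ 0.  -0.6 -3.3] w 0.0343 g 60.6
tool mm [ 0.9  1.  90.3]
```

View pics/w8.png

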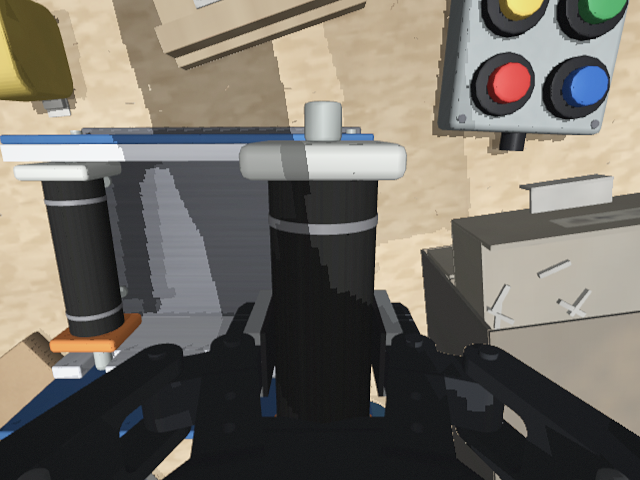

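```bash
python3 -c "
from h import *
np.set_printoptions(suppress=True,precision=1)
for n in('wrist','top'):
  d=cam(n); C=cloud(d); ok=d['z_map']>0
  U=C[...,:2]@XV*1000; W=C[...,:2]@YV*1000; Z=C[...,2]*1000
  for a,b in((480,520),(520,560),(560,600),(600,640),(640,680),(680,720)):
    for z in((30,100),(100,150),(150,220)):
      m=ok&(U>a)&(U<b)&(W>152)&(W<400)&(Z>z[0])&(Z<z[1])
      if m.sum()>5: print(n,a,z,m.sum(),np.percentile(W[m],2)-115.5)
"
```

```text
wrist 480 (30, 100) 2297 128.43118541208477
wrist 480 (100, 150) 203 138.04714623085005
wrist 520 (30, 100) 3831 86.22350439317987
wrist 520 (100, 150) 5746 85.79405807023232
wrist 560 (30, 100) 9642 87.85495642408048
wrist 560 (100, 150) 1693 87.06706999453357
wrist 560 (150, 220) 6567 89.87844949194437
wrist 600 (30, 100) 2541 90.44120378692955
wrist 600 (100, 150) 233 90.12375130812222
wrist 600 (150, 220) 4014 103.5011370273842
wrist 640 (30, 100) 180 96.0062436666746
wrist 640 (100, 150) 23 101.13178081879522
wrist 640 (150, 220) 150 100.73953710393226
wrist 680 (30, 100) 164 105.14911204535167
wrist 680 (100, 150) 432 101.90189446083531
top 480 (30, 100) 14 197.49572093113323
top 480 (100, 150) 64 190.03771292104477
top 520 (30, 100) 239 207.6426733122895
top 520 (100, 150) 207 191.2809294216691
top 520 (150, 220) 75 235.69402602768753
top 560 (30, 100) 55 216.04682068183422
top 560 (100, 150) 20 230.543792778122
top 560 (150, 220) 754 200.73890659202357
top 600 (150, 220) 709 206.6092684349165
top 640 (150, 220) 645 210.69014261329687
top 680 (150, 220) 690 162.47638457656183
```

The cabinet stands only 86 mm from bay 1's centre, so I'll use the roomier bay 2.

```bash
python3 -m creep '[[[1,-28,0],[0,0,0]],[[0,-28,0],[0,0,0]],[[0,-28,0],[0,0,0]],[[0,0,0],[0,0,0]],[[0,0,30],[0,0,0]],[[0,0,30],[0,0,0]],[[0,0,20],[0,0,0]],[[0,0,10],[0,0,0]],[[0,0,0],[0,0,0]],[[0,0,0],[0,0,0]]]'
python3 -c "
from h import *
np.set_printoptions(suppress=True,precision=2)
inhand();shift(*world(573,30.8),.108)"
```

```text
clock: 28.52
eef_pos: [0.5456, -0.0388, 0.1093]
tool_rot: [0.065, 0.998, 0.0, 0.001]
ft_force: [-0.5, 0.3, -2.6]
grip_width: 0.0342
grasp_force: 60.7
t 28.52 p [ 0.55 -0.04  0.11] x [-0.99  0.13 -0.  ] y [0.13 0.99 0.  ] z [ 0. -0. -1.] F [-0.5  0.3 -2.6] w 0.0342 g 60.7
tcp bed [546.06  31.28] 109.34262109635736
cap top z 36.75467826852969
cap u [-65.43 -55.77] v [-21.48  22.13]
pin u min [-77.38 -77.05] v [-5.42  6.24] ztop [17.83 19.42]
tube v [-15.68  16.39] ztop 31.495623463084225
t 28.57 p [ 0.55 -0.04  0.11] x [-0.99  0.13 -0.  ] y [0.13 0.99 0.  ] z [ 0. -0. -1.] F [-0.4  0.  -3.1] w 0.0342 g 60.7
tool mm [-26.9  -0.4   1.5]
```

```bash
python3 -m creep '[[[-8,-0.4,0],[0,0,0]],[[-7,0,0],[0,0,0]],[[-6,0,0],[0,0,0]],[[-4,0,0],[0,0,0]],[[-2.5,0,0],[0,0,0]],[[0,0,0],[0,0,0]],[[0,0,0],[0,0,0]]]'
python3 -c "
from h import *
np.set_printoptions(suppress=True,precision=2)
inhand()"
```

```text
clock: 29.45
eef_pos: [0.571, -0.0427, 0.1081]
tool_rot: [0.065, 0.998, 0.0, -0.001]
ft_force: [-5.9, 0.4, -0.1]
grip_width: 0.0343
grasp_force: 60.9
t 29.45 p [ 0.57 -0.04  0.11] x [-0.99  0.13  0.  ] y [ 0.13  0.99 -0.  ] z [-0.  0. -1.] F [-5.9  0.4 -0.1] w 0.0343 g 60.9
tcp bed [571.75  30.7 ] 108.07528701716711
cap top z 35.8611304975502
cap u [-65.79 -56.08] v [-21.44  22.12]
pin u min [-77.35 -77.06] v [-5.47  6.3 ] ztop [16.89 18.46]
tube v [-15.47  16.26] ztop 31.059621776962892
```

```bash
python3 -m creep '[[[-1.7,0,0],[0,0,0]],[[0,0,8],[0,0,0]],[[0,0,8],[0,0,0]],[[0,0,6],[0,0,0]],[[0,0,0],[0,0,0]]]'; python3 -m creep '[[[0,0,6],[0,0,0]],[[0,0,6],[0,0,0]],[[0,0,5],[0,0,0]],[[0,0,4],[0,0,0]],[[0,0,0],[0,0,0]],[[0,0,0],[0,0,0]]]'
python3 -c "
from h import *
np.set_printoptions(suppress=True,precision=2)
inhand()"
```

```text
clock: 30.12
eef_pos: [0.5719, -0.0428, 0.0854]
tool_rot: [0.065, 0.998, 0.0, -0.002]
ft_force: [-5.5, 0.5, -0.8]
grip_width: 0.0342
grasp_force: 60.9
clock: 30.88
eef_pos: [0.5721, -0.0428, 0.0648]
tool_rot: [0.065, 0.998, 0.0, -0.001]
ft_force: [-5.5, 0.9, -1.4]
grip_width: 0.0339
grasp_force: 60.9
t 30.88 p [ 0.57 -0.04  0.06] x [-0.99  0.13  0.  ] y [ 0.13  0.99 -0.  ] z [-0.  0. -1.] F [-5.5  0.9 -1.4] w 0.0339 g 60.9
tcp bed [572.9  30.7] 64.77196932918253
cap top z 36.00629707646519
cap u [-65.51 -55.76] v [-21.44  22.12]
pin u min [-94.11 -93.67] v [-11.71  11.72] ztop [27.93 29.17]
tube v [-15.54  16.26] ztop 31.1791029876252
```

```bash
python3 -m creep '[[[3,0,0],[0,0,0]],[[3,0,0],[0,0,0]],[[3,0,0],[0,0,0]],[[2.5,0,1],[0,0,0]],[[0,0,0],[0,0,0]],[[0,0,0],[0,0,0]]]'
```

```text
clock: 31.68
eef_pos: [0.5626, -0.0416, 0.0645]
tool_rot: [0.065, 0.998, -0.0, 0.0]
ft_force: [-1.5, 0.4, -1.6]
grip_width: 0.0343
grasp_force: 60.9
```

```bash
python3 -m creep '[[[1.5,0,1],[0,0,0]],[[0,0,0],[0,0,0]]]'; python3 -m creep '[[[0,0,0],[0,0,0]],[[0,0,0],[0,0,0]],[[0,0,0],[0,0,0]],[[0,0,-15],[0,0,0]],[[0,0,-40],[0,0,0]],[[0,0,-50],[0,0,0]],[[0,0,-50],[0,0,0]],[[0,0,-30],[0,0,0]],[[0,0,0],[0,0,0]],[[0,0,0],[0,0,0]]]' 58
cat > chk.py <<'E'
from h import *
np.set_printoptions(suppress=True,precision=4)
st(); d=cam("wrist"); cv2.imwrite("pics/chk%d.png"%d["shot"],d["image"]); print(d["shot"])
C=cloud(d); ok=d["z_map"]>0
U=C[...,:2]@XV*1000; W=C[...,:2]@YV*1000; Z=C[...,2]*1000
V=cv2.cvtColor(d["image"],cv2.COLOR_BGR2HSV)[...,2]
for v0 in(-54,31):
  tb=ok&(V<90)&(abs(U-545)<50)&(abs(W-v0)<30)&(Z>80)&(Z<100); print("tube top z",np.percentile(Z[tb],97),cv2.fitLine(np.stack([U[tb],W[tb]],1).astype(np.float32),cv2.DIST_HUBER,0,.01,.01).ravel())
  cp=ok&(abs(U-500)<12)&(abs(W-v0)<30)&(Z>95)&(Z<104); print("cap u",np.percentile(U[cp],[1,99]),"v",np.percentile(W[cp],[1,99]),"z",np.median(Z[cp]))
for r in vision.place_of(d,"roller_1_mid"): print(r["score"],r["position"])
t=cam("top")
for q in("roller_1_mid","tape_measure_mid"):
  for r in vision.place_of(t,q)[:4]: print("top",q,r["score"],r["position"],atz(t,r["position"],.033))
E
python3 chk.py; ls pics
```

```text
clock: 31.92
eef_pos: [0.5612, -0.0414, 0.0634]
tool_rot: [0.065, 0.998, -0.0, 0.001]
ft_force: [-1.0, 1.7, -2.8]
grip_width: 0.0343
grasp_force: 60.9
clock: 33.17
eef_pos: [0.5603, -0.0413, 0.2481]
tool_rot: [0.065, 0.998, -0.0, -0.0]
ft_force: [-0.1, 0.1, -0.8]
grip_width: 0.0583
grasp_force: 0.0
t 33.17 p [ 0.5603 -0.0413  0.2481] x [-0.992  0.129  0.   ] y [ 0.129  0.992 -0.   ] z [-0.  0. -1.] F [-0.1  0.1 -0.8] w 0.0583 g 0.0
26
tube top z 93.42658951780415 [  0.9997  -0.0258 549.5573 -50.0314]
cap u [496.3024 505.55  ] v [-75.2424 -31.357 ] z 97.36112157411422
tube top z 93.45577387404482 [  0.9999   0.0109 550.1166  30.8578]
cap u [496.4093 505.6889] v [ 9.116  52.6768] z 97.33142555751672
0.73 [322.2, 220.0]
top tape_measure_mid 0.76 [366.0, 304.7] [ 0.4099 -0.1618  0.033 ]
top tape_measure_mid 0.73 [460.3, 297.8] [ 0.4276 -0.3715  0.033 ]
top tape_measure_mid 0.69 [143.0, 258.1] [0.5103 0.3492 0.033 ]
chk26.png
crop1.png
scene0.png
top0.png
top0c.png
w1.png
w2.png
w3.png
w4.png
w5.png
w6.png
w7.png
w8.png
```

View pics/chk26.png

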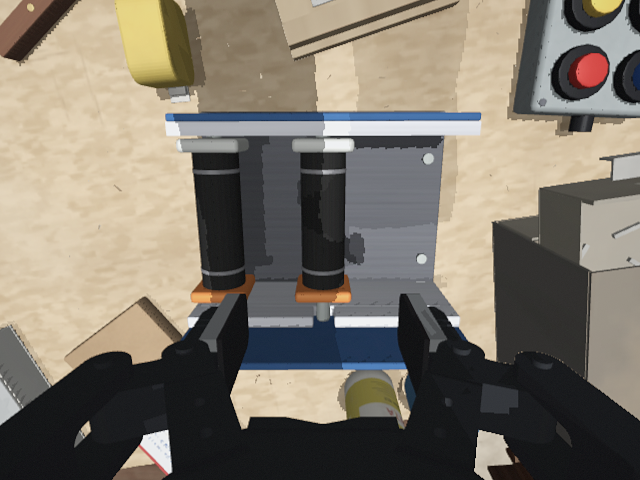

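Both rollers sit level, caps against the -x cheek at (212,145) and (323,145), sprung pin in the slot at (322,312); measured poses are within about 1 mm. The tape is on the bench at (155,40). Now blue.

```bash
python3 -m creep '[[[14,32,0],[0,0,0]],[[14,32,0],[0,0,0]],[[14,33,0],[0,0,0]],[[14,33,0],[0,0,0]],[[14,33,0],[0,0,0]],[[15,33,0],[0,0,0]],[[15,33,0],[0,0,0]],[[15,33,0],[0,0,0]],[[0,0,0],[0,0,0]],[[0,0,0],[0,0,0]]]' 0
python3 - <<'E'
from h import *
np.set_printoptions(suppress=True,precision=4)
d=cam("wrist"); C=cloud(d); ok=d["z_map"]>0; H,S,V=[cv2.cvtColor(d["image"],cv2.COLOR_BGR2HSV)[...,i].astype(int) for i in range(3)]
for n,lo,hi,p in(("blue",100,130,(.4814,.2329)),("green",45,85,(.43,.2416))):
    m=ok&(H>=lo)&(H<hi)&(S>110)&(abs(C[...,2]-.062)<.006)&(np.hypot(C[...,0]-p[0],C[...,1]-p[1])<.02)
    c=C[m].mean(0); print(n,m.sum(),c); shift(c[0],c[1],.062)
m=ok&(C[...,2]>.1)&(C[...,2]<.2)&(C[...,0]>.5)&(C[...,1]>.17)&(C[...,1]<.3); print("cabinet min x",np.percentile(C[m][:,0],1) if m.any() else None, m.sum())
E
```

```text
clock: 34.67
eef_pos: [0.4804, 0.233, 0.2478]
tool_rot: [0.065, 0.998, -0.0, -0.0]
ft_force: [-0.3, -0.4, 0.5]
grip_width: -0.0002
grasp_force: 0.0
blue 684 [0.4805 0.233  0.0615]
t 34.73 p [0.4807 0.2326 0.2479] x [-0.992  0.13   0.   ] y [ 0.13   0.992 -0.001] z [-0.001 -0.001 -1.   ] F [ 0.3  0.5 -0.3] w 0.0003 g 0.0
tool mm [  0.1   0.5 185.9]
green 631 [0.4308 0.2422 0.0616]
t 34.73 p [0.4807 0.2326 0.2479] x [-0.992  0.13   0.   ] y [ 0.13   0.992 -0.001] z [-0.001 -0.001 -1.   ] F [ 0.3  0.5 -0.3] w 0.0003 g 0.0
tool mm [ 50.6   3.2 186. ]
cabinet min x 0.5520788952722404 1705
```

```bash
python3 -m creep '[[[0,0,45],[0,0,0]],[[0,0,45],[0,0,0]],[[0,0,45],[0,0,0]],[[0,0,40],[0,0,0]],[[0,0,8],[0,0,0]],[[0,0,4],[0,0,0]],[[0,0,3],[0,0,0]],[[0,0,2],[0,0,0]],[[0,0,1.5],[0,0,0]],[[0,0,0],[0,0,0]],[[0,0,0],[0,0,0]]]'
```

```text
clock: 36.1
eef_pos: [0.4819, 0.2335, 0.0561]
tool_rot: [0.065, 0.998, 0.0, 0.002]
ft_force: [1.0, -1.9, 6.1]
grip_width: 0.0001
grasp_force: 2.9
```

```bash
python3 -m creep '[[[0,0,-10],[0,0,0]],[[0,0,-40],[0,0,0]],[[0,0,-20],[0,0,0]],[[17,1,0],[0,0,0]],[[17,1,0],[0,0,0]],[[16.5,1,0],[0,0,0]],[[0,0,0],[0,0,0]],[[0,0,0],[0,0,0]]]'
python3 -c "
from h import *
shift(.4308,.2422,.0555)"
```

```text
clock: 37.1
eef_pos: [0.4308, 0.243, 0.1246]
tool_rot: [0.065, 0.998, -0.0, 0.0]
ft_force: [0.0, 0.5, 0.4]
grip_width: 0.0002
grasp_force: 0.0
t 37.1 p [0.4308 0.243  0.1246] x [-0.992  0.129 -0.   ] y [ 0.129  0.992 -0.   ] z [ 0. -0. -1.] F [0.  0.5 0.4] w 0.0002 g 0.0
tool mm [-0.  -0.8 69.1]
```

```bash
python3 -m creep '[[[0,-0.8,30],[0,0,0]],[[0,0,22],[0,0,0]],[[0,0,8],[0,0,0]],[[0,0,4],[0,0,0]],[[0,0,3],[0,0,0]],[[0,0,2],[0,0,0]],[[0,0,1],[0,0,0]],[[0,0,0],[0,0,0]],[[0,0,0],[0,0,0]]]'
python3 -m creep '[[[0,0,-10],[0,0,0]],[[0,0,-40],[0,0,0]],[[0,0,-50],[0,0,0]],[[0,0,-50],[0,0,0]],[[0,0,-30],[0,0,0]],[[0,0,0],[0,0,0]],[[0,0,0],[0,0,0]]]'
python3 - <<'E'
from h import *
np.set_printoptions(suppress=True,precision=4)
t=cam("top"); C=cloud(t); ok=t["z_map"]>0
cv2.imwrite("pics/end.png",cv2.resize(t["image"][150:350,110:540],(800,372),interpolation=cv2.INTER_CUBIC))
U=C[...,:2]@XV*1000; W=C[...,:2]@YV*1000; Z=C[...,2]*1000
for v0 in(-54,31):
  cp=ok&(abs(U-500)<12)&(abs(W-v0)<30)&(Z>95)&(Z<106); print("cap u",np.percentile(U[cp],[1,99]),"v",np.percentile(W[cp],[1,99]))
E
```

```text
clock: 38.22
eef_pos: [0.4311, 0.242, 0.056]
tool_rot: [0.065, 0.998, 0.0, 0.001]
ft_force: [-2.7, -3.0, 8.3]
grip_width: -0.0003
grasp_force: 4.2
clock: 39.1
eef_pos: [0.4305, 0.242, 0.2342]
tool_rot: [0.065, 0.998, -0.0, -0.0]
ft_force: [0.2, -0.4, -0.6]
grip_width: 0.0002
grasp_force: 0.0
cap u [488.8801 506.6445] v [-75.447  -30.2175]
cap u [488.4027 508.2036] v [ 6.6756 53.6448]
```

View pics/end.png

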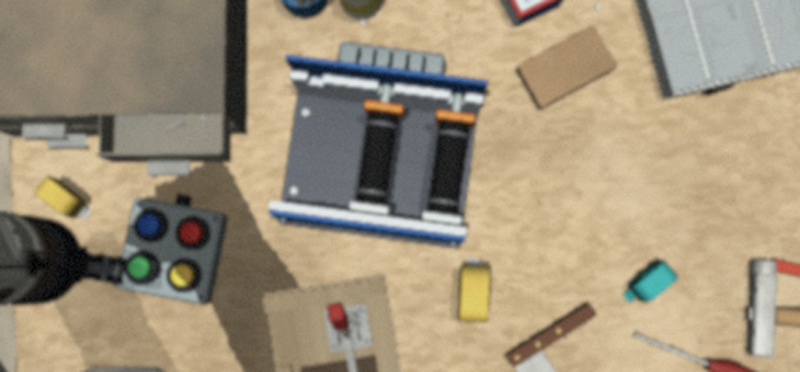

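Both rollers are in their bays (378,155 and 450,165 in the crop), the tape stands on the bench at (475,292), and the cork block has not moved. Handing in.

```bash
python3 -c "
from workcell import workorder
print(workorder.job_done())"
```

```text
the job is handed in; nothing more can be done
None
```

I handed the job in at about 39 s of the 208 s, but the hand-in returned no verdict: yellow was pressed, the tape measure is on the bench, both rollers present are in bays 2 and 3 within about 1 mm, and blue then green were pressed.

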